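# Take the cleaned glass out of the ultrasonic cleaner

### The job

Someone left the oil stone lying on the lid of the ultrasonic cleaner: lay it flat on the bench, then lift the lid off and set it down on the bench right way up. Then lift the wire basket out of the tank by its handle, keep it level so that the glass bar stays inside, and stand it flat inside the drip tray. Set everything down gently, without dropping it, and don't disturb the drip bottle or the glass block.

Things in the scene. Friction and masses are not known exactly. Their poses are not given: they have to be found in the camera images.
- cleaner: white bench-top ultrasonic cleaner, fixed, 118 (its x) x 180 (its y) x 120 mm high, black control panel on its -x side, no liquid in it. Origin: centre of its underside. Open steel tank in its top: mouth 84 (x) x 146 (y) mm, rim at z = 120 mm, tank floor at z = 24 mm. It stands left or right of the bench's middle, the drip tray on the other side; the bench in front of both is clear
- cleaner_lid: loose grey lid, 112 (its x) x 172 (its y) x 23 mm high, 0.22 kg, x and y along the cleaner's. Origin: centre of its underside (bottom of its sunk well, on which it stands on the bench). Its 4 mm plate rests on the cleaner's rim with the origin 101 mm up; a lip 80 x 142 mm reaches 7 mm below the plate into the tank's mouth with 2 mm play all round
- oil_stone: brown bench stone, plain block 50 (its x) x 150 (its y) x 25 mm high, 0.5 kg. Origin: centre of its underside. It starts lying along the lid's top, over the well and rib
- basket: stainless wire basket, 63 (its x) x 123 (its y) mm, sides 34 mm high, 0.18 kg, standing in the tank with x and y nearly along the cleaner's, hidden by the lid at first. Origin: centre of its underside (two runners along y); inner floor at z = 6 mm. A fixed bail over its middle carries the grip
- glass_bar: blue glass bar 25 (its x) x 100 (its y) x 18 mm high, 0.14 kg, lying loose in the basket, nearly along the basket's y, below the grip. Origin: centre of its underside
- drip_tray: loose stainless tray, 120 (its x) x 180 (its y) mm, rim 14 mm high, inside 114 x 174 mm. Origin: centre of its underside. Cross ribs on its floor hold the basket at z = 6 mm in the tray
- drip_bottle: white bottle with a blue tip, 36 mm across, 105 mm high, standing between or behind the cleaner and the tray: leave it alone. Origin: centre of its underside
- glass_block: teal eight-sided glass block, 55 mm across, 42 mm high, at the back: leave it alone. Origin: centre of its underside
- lid_rib (a point): middle of the top of the lid's grip rib, 22 mm above the lid's origin, 1 mm below the plate's top; axes as the lid's. The rib crosses a well (54 along x, 104 along y, 20 mm deep, floor 19 mm below this point) along x and is 12 mm thick along y: pinch it along y
- basket_grip (a point): centre of the black grip sleeve on the basket's bail, 66 mm above the basket's origin; axes as the basket's. Sleeve 40 mm along x, 10 mm thick along y, 12 mm high: pinch it along y
There are look-alikes about, which are no part of the job. There is more than one size of the oil_stone; the job needs the larger.

How it is judged:
On the way, in this order (a step that is already met when the one before it is completed fails the run):
1. the oil stone lies flat on the bench while the lid is still in place on the cleaner (height (world z) of oil_stone below 0.008 m and angle between oil_stone's own z axis and vertical below 0.1 rad and contact force between oil_stone and the fingers below 0.1 N and distance between cleaner_lid and cleaner between 0.096 and 0.106 m), for 0.2 s.
2. the lid stands right way up on the bench, let go, with the basket still in the tank (height (world z) of cleaner_lid below 0.008 m and angle between cleaner_lid's own z axis and vertical below 0.1 rad and contact force between cleaner_lid and the fingers below 0.1 N and z of basket in the frame of cleaner below 0.035 m and horizontal distance between basket and cleaner below 0.03 m), for 0.2 s.
At the end, for the whole second after the job is handed in: Basket flat on the tray floor (within 45 mm of its centre, underside under 10 mm up, tilt under 0.08 rad), glass bar lying in it; lid right way up and stone flat on the bench (undersides under 8 mm up, tilt under 0.1 rad); all let go and at rest (horizontal distance between basket and drip_tray below 0.045 m and z of basket in the frame of drip_tray between 0 and 0.01 m and angle between basket's own z axis and vertical below 0.08 rad and linear speed of each of basket, cleaner_lid, oil_stone below 0.02 m/s and height (world z) of drip_tray below 0.006 m and z of glass_bar in the frame of basket between 0 and 0.02 m and horizontal distance between glass_bar and basket below 0.035 m and height (world z) of each of cleaner_lid, oil_stone below 0.008 m and angle between each of cleaner_lid, oil_stone's own z axis and vertical below 0.1 rad); the robot touches nothing.
It fails at once if the basket is tipped by more than 0.45 rad (angle between basket's own z axis and vertical above 0.45 rad).
It fails at once if the glass bar leaves the basket (distance between glass_bar and basket above 0.06 m).
It fails at once if the drip bottle or the glass block is moved by more than 30 mm or knocked over (distance of any of drip_bottle, glass_block from where it was at the start of the episode above 0.03 m or angle between drip_bottle's own z axis and vertical above 0.4 rad).
It fails at once if the oil stone, the lid or the basket is dropped (moves at over 0.5 m/s while the fingers do not touch it, as after a fall of 13 mm) ((contact force between oil_stone and the fingers below 0.1 N and linear speed of oil_stone above 0.5 m/s) or (contact force between cleaner_lid and the fingers below 0.1 N and linear speed of cleaner_lid above 0.5 m/s) or (contact force between basket and the fingers below 0.1 N and linear speed of basket above 0.5 m/s)).
It also fails if it takes over 72 s, if anything falls off the work surface, if the arm or the gripper's body presses on something with over 40 N, if the wrist force passes 120 N, or if a joint passes its speed limit or range.

### The arm

A 7-joint arm with a two-finger parallel gripper is mounted at the origin on a cart in front of the work surface, level with it; the furniture and walls round the work are solid. World frame = base frame: x ahead of the robot, y to its left, z up, the work surface at z = 0. Lengths are in m, angles in rad, forces in N, time in s.
With the tool pointing down it reaches from about 0.4 to 0.85 m from the base axis. Payload 4.5 kg.
Tool frame: the origin (TCP) lies midway between the tips of the shut fingers; the grasp point (between the pads) lies 19 mm behind it; z points along the fingers, y is the line along which they close (so a half turn about z gives the same grasp; the last joint's range is limited). The gripper opens to 88 mm and grips with 3 to 60 N. Pads are 18 mm wide; open, the fingers measure 123 mm over their backs; the gripper's body (75 mm by 187 mm) begins 45 mm behind the grasp point.
Start: joints at [1.364, 0.689, -0.195, 1.565, 0.157, 0.902, -0.215], TCP at [0.149, -0.607, 0.239] pointing down, gripper open.
Joint ranges: [-3.01, 3.01], [-0.46, 2.08], [-1.47, 1.51], [0.13, 2.56], [-1, 4.14], [0.04, 2.09], [-2.66, 2.66]. Speed limits (rad/s): [2.57, 2.57, 3.14, 3.14, 3.14, 3.14, 3.14].

### API

Orientations are given as a unit quaternion [x, y, z, w].
In Python, from plant import r, eyes, finish_job gives the robot as it stands. The module is installed in compiled form; this text tells all that it offers.
- The arm moves only by the tool move_arm, never from a script. Its argument "motion" is a list of rows, each a list of 7 numbers: the shift along the tool's x, y, z in mm, then the turn, a rotation vector about the tool's x, y, z in degrees, then the closure, from 0 (fully open) to 1 (shut). A call has 1 to 5 rows; each row is the pose to reach, as a shift and turn from the pose commanded when the call began, along the tool's axes at that moment; what a row does not reach only later rows make up. A row lasts 1/8 s, in which the tool goes at most 62.5 mm and 10.7 degrees, less where a joint would pass 70% of its speed; a pose out of reach is approached as far as the arm can. A call with a gripper value outside its range is refused whole. The fingers move at their own pace and stop on an object; "newtons" is the grip in N (left out, the last holds). Time passes only in rows, so rows that repeat a pose let the fingers close. It gives the time, the measured TCP pose, the force, the opening and the grip force at its end, in the units of the state.
- r.get_state(): the state, without advancing time (a new reading comes with each control period).
- eyes.snapshot(name): name is "scene" or "top"; returns a dict with "frame" (480x640x3 uint8, red, green, blue), "z_map" (480x640 float32, m along the optical axis (not along the pixel's ray), 0 where there is no reading), "intrinsics" (3x3 intrinsics, pixels), "dist" ([k1, k2, p1, p2, k3] as OpenCV has them; the pictures are not rectified), "world_to_cam" (4x4, takes a point from world to camera coordinates). Camera axes: x right, y down, z forward; pixel columns grow to the right and rows downward; lengths in m; the calibration is good to about 2 mm. A picture is of the moment at which its call begins.
- finish_job(): hands the job in; it is judged then, once.
The state is a dict: "clock": time; "q": joint angles; "qd": joint speeds; "joint_torque": joint torques, N m; "tool_pos": TCP position; "eef_rot": TCP orientation; "contact_force": force on the tool from outside, world axes, zero at the start; "moment": the same for the moment, N m; "opening": opening from 0.0 (shut) to 1.0 (fully open); "finger_force": force on a finger pad.
Only numpy, scipy, OpenCV 4.12 (cv2) and the standard library are available. Lean on these libraries where they do the work, as an engineer would, in place of code of your own. Each camera call takes 0.05 s, during which the arm holds its last target. There are 200 camera calls.

## Working session

There is one attempt and no reset: what is moved stays moved. The work goes in short steps, Python scripts to look and compute and a tool call to move; the robot and the scene stay as the last step left them, time stands still between calls to the robot, and variables do not carry over. Pictures are saved under pics/ and viewed, at most 12 in all, crops included, and the job is handed in when it is done.

Besides the shell and the picture viewer there is one more tool, called after "Request:" by a JSON object that holds its "method" and its "body", one argument or row to a line. move_arm: Moves the arm, as the interface text tells. Its arguments: {"type":"object","properties":{"motion":{"type":"array","items":{"type":"array","items":{"type":"number"}}},"newtons":{"type":"number"}},"required":["motion"]}

```bash
mkdir -p pics; cat > h.py <<'E'
import numpy as np, cv2
from plant import r, eyes
from scipy.spatial.transform import Rotation as R
def cloud(s):
    K,d,T=s["intrinsics"],np.array(s["dist"]),np.array(s["world_to_cam"])
    v,u=np.mgrid[0:480,0:640]
    p=cv2.undistortPoints(np.stack([u,v],-1).reshape(-1,1,2).astype(np.float64),np.array(K,float),d).reshape(-1,2)
    z=s["z_map"].reshape(-1).astype(float)
    P=np.c_[p*z[:,None],z]
    W=(P-T[:3,3])@T[:3,:3]
    W[z==0]=np.nan
    return W.reshape(480,640,3)
def shift(target):  # world TCP target -> tool-axis shift in mm
    s=r.get_state(); return np.round(R.from_quat(s["eef_rot"]).inv().apply(np.array(target)-s["tool_pos"])*1000,1)
E
python3 - <<'E'
from h import *
for n in("scene","top"):
    s=eyes.snapshot(n); cv2.imwrite(f"pics/{n}0.png",s["frame"][:,:,::-1]); np.save(n+"_w.npy",cloud(s)); np.save(n+"_f.npy",s["frame"])
    print(n,np.linalg.inv(s["world_to_cam"])[:3,3])
st=r.get_state(); print({k:np.round(st[k],3) for k in st}); print(R.from_quat(st["eef_rot"]).as_matrix().round(3))
E
```

```text
scene [-0.03338757 -0.44255364  0.49315071]
top [ 0.54262501 -0.01724552  0.946223  ]
{'clock': np.float64(0.1), 'q': array([ 1.364,  0.69 , -0.195,  1.566,  0.157,  0.902, -0.215]), 'qd': array([-0.001, -0.002, -0.001, -0.003, -0.   , -0.001, -0.001]), 'joint_torque': array([-2.0000e-03, -5.2850e+01, -1.2710e+00, -1.5384e+01, -5.3000e-02,
        2.0000e-03,  0.0000e+00]), 'tool_pos': array([ 0.149, -0.606,  0.238]), 'eef_rot': array([ 0.993,  0.12 , -0.   , -0.001]), 'contact_force': array([ 0.26 , -0.021, -0.021]), 'moment': array([ 0.072, -0.037,  0.023]), 'finger_force': np.float64(0.0), 'opening': np.float64(1.0)}
[[ 0.971  0.239 -0.   ]
 [ 0.239 -0.971  0.002]
 [-0.    -0.002 -1.   ]]
```

View pics/top0.png

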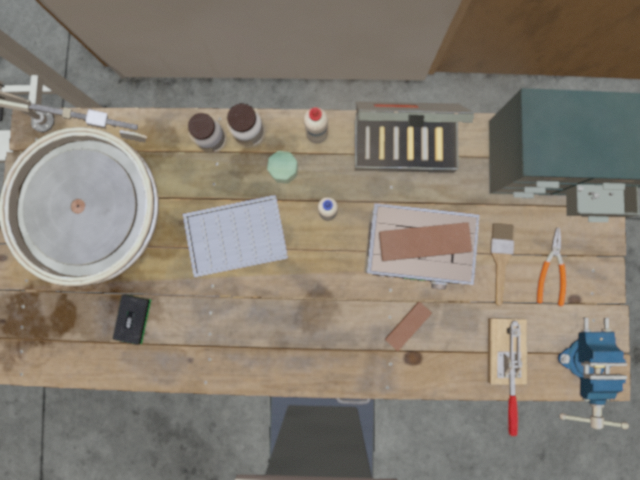

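View pics/scene0.png

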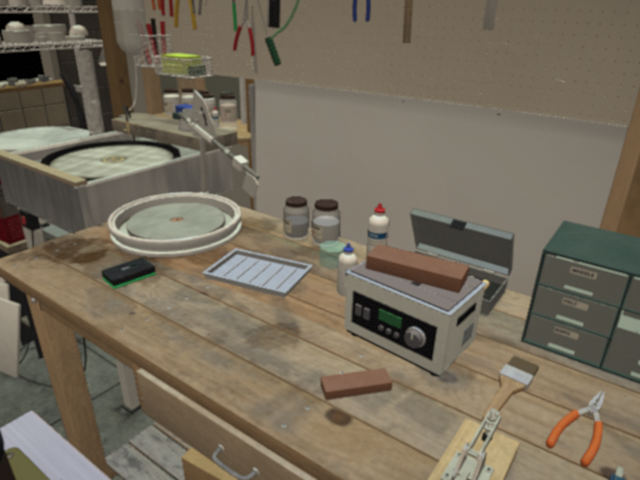

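Top view: the large brown stone lies on the cleaner's lid at (425,242). The small look-alike is on the bench at (408,326), so the one on the lid is the one meant (the larger). The tray is at (236,236), the blue-tipped bottle at (327,208), a red-tipped look-alike at (316,122) and the teal block at (283,166).

```bash
python3 - <<'E'
from h import *
W=np.load("top_w.npy"); f=np.load("top_f.npy").astype(int)
def rect(m,name):
    m=cv2.morphologyEx(m.astype(np.uint8),cv2.MORPH_OPEN,np.ones((3,3)))
    P=W[m>0]; P=P[~np.isnan(P[:,0])]
    c,sz,a=cv2.minAreaRect((P[:,:2]*1000).astype(np.float32)); print(name,len(P),np.round(c,1),np.round(sz,1),round(a,1),"z",np.percentile(P[:,2],[5,50,95]).round(4))
v,u=np.mgrid[0:480,0:640]
box=lambda a,b,c,d:(u>=a)&(u<c)&(v>=b)&(v<d)
z=W[:,:,2]
B=box(360,195,490,295)
rect(B&(z>.135),"stone"); rect(B&(z>.112)&(z<.132),"lid+rim"); rect(B&(z>.09),"cleaner")
m=box(375,295,440,355); rect(m&(z>.012),"small")
m=box(170,185,300,285); rect(m&(z>.007)&(z<.03),"tray")
rect(box(305,190,345,225)&(z>.02),"bottle"); rect(box(262,145,302,185)&(z>.025),"block")
rect(box(305,100,335,140)&(z>.02),"redbottle"); rect(box(350,95,475,175)&(z>.015),"case")
f8=np.load("top_f.npy")
cv2.imwrite("pics/crop1.png",cv2.resize(f8[180:360,350:500,::-1],None,fx=3.3,fy=3.3,interpolation=cv2.INTER_CUBIC))
for p in [(380,236),(472,226),(475,246),(386,261)]: print(p,W[p[1],p[0]].round(4))
E
```

```text
stone 2752 [ 606.4 -175.8] [ 50.3 151.6] 6.9 z [0.1463 0.1487 0.151 ]
lid+rim 4470 [ 604.6 -177. ] [183.6 121.5] 84.9 z [0.1187 0.1233 0.126 ]
cleaner 7548 [ 604.3 -176.4] [184.6 122. ] 85.0 z [0.1176 0.1246 0.1503]
small 871 [ 454.2 -169.4] [33.9 97.8] 49.0 z [0.0133 0.0162 0.019 ]
tray 1006 [620.3 168.8] [126.8 187.6] 12.8 z [0.0098 0.0135 0.0165]
bottle 340 [670.6 -10.8] [34.  33.7] 88.9 z [0.0399 0.0794 0.1   ]
block 718 [755.2  76.7] [55.5 55.4] 38.6 z [0.0364 0.0411 0.0439]
redbottle 632 [828.   13.7] [39.5 41.9] 3.9 z [0.0341 0.0966 0.1222]
case 4778 [ 818.9 -160.7] [128.5 201.5] 0.5 z [0.0157 0.0308 0.1386]
(380, 236) [ 0.6132 -0.0998  0.15  ]
(472, 226) [ 0.6362 -0.261   0.1219]
(475, 246) [ 0.6021 -0.2672  0.1182]
(386, 261) [ 0.5731 -0.1134  0.1225]
```

View pics/crop1.png

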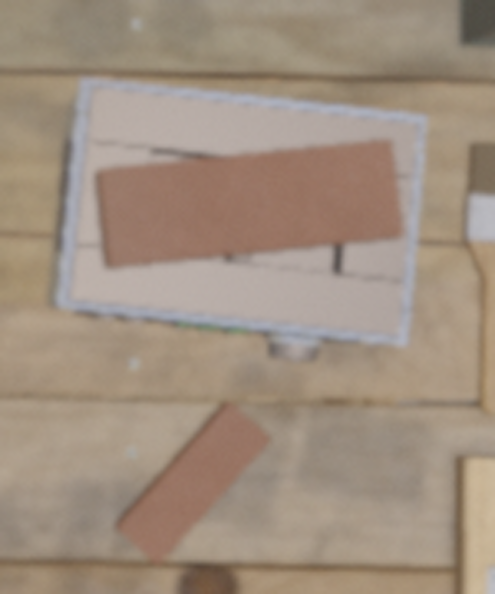

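The crop confirms it: the stone on the lid measures 50x151 mm with its top at z=0.149, so it is the larger. The bench one is only 34x98 mm. First move is toward the stone, turning the tool.

Request:
{"method": "move_arm", "body": {
  "motion": [
    [45,-25,-30,0,0,-10,0],
    [95,-53,-50,0,0,-20,0],
    [147,-82,-60,0,0,-30,0],
    [199,-111,-60,0,0,-40,0],
    [250,-140,-60,0,0,-50,0]
  ],
  "newtons": 40
}}

```text
clock: 0.72
tool_pos: [0.3595, -0.4099, 0.2988]
eef_rot: [0.847, 0.531, -0.0, 0.0]
contact_force: [0.5, -0.7, -0.2]
opening: 0.998
finger_force: 0.0
```

```bash
cat > g.py <<'E'
import sys; from h import *
# g.py x y z xangle : shift mm and turn deg, from measured pose
x,y,z,a=map(float,sys.argv[1:]); s=r.get_state(); M=R.from_quat(s["eef_rot"])
print(s["clock"].round(2),s["tool_pos"].round(4),"tilt/x:",M.as_matrix()[:,2].round(3),"shift",shift([x,y,z]))
G=R.from_matrix(np.c_[[np.cos(np.radians(a)),np.sin(np.radians(a)),0],[np.sin(np.radians(a)),-np.cos(np.radians(a)),0],[0,0,-1]])
print("turn",(M.inv()*G).as_rotvec(degrees=True).round(1),"q",np.round(s["q"],2),"F",np.round(s["contact_force"],1),"open",round(float(s["opening"]),3),"ff",round(float(s["finger_force"]),1))
E
python3 g.py .606 -.176 .20 96.9
```

```text
Traceback (most recent call last):
  File "g.py", line 4, in <module>
    print(s["clock"].round(2),s["tool_pos"].round(4),"tilt/x:",M.as_matrix()[:,2].round(3),"shift",shift([x,y,z]))
          ^^^^^^^^^^^^^^^^
AttributeError: 'float' object has no attribute 'round'
```

```bash
sed -i 's/s\["clock"\].round(2)/round(s["clock"],2)/; s/s\["tool_pos"\].round(4)/np.round(s["tool_pos"],4)/' g.py; python3 g.py .606 -.176 .20 96.9
```

```text
0.72 [ 0.3595 -0.4099  0.2988] tilt/x: [-0. -0. -1.] shift [318.1 119.7  98.7]
turn [ -0.    0.  -32.8] q [ 1.05  0.54 -0.46  1.72  0.28  0.95  0.03] F [ 0.5 -0.7 -0.2] open 0.998 ff 0.0
```

Request:
{"method": "move_arm", "body": {
  "motion": [
    [56,21,0,0,0,-8,0],
    [113,42,5,0,0,-16,0],
    [170,64,15,0,0,-24,0],
    [228,86,25,0,0,-32.8,0],
    [286,108,40,0,0,-32.8,0]
  ]
}}

```text
clock: 1.35
tool_pos: [0.5817, -0.2025, 0.2585]
eef_rot: [0.665, 0.747, -0.0, 0.0]
contact_force: [0.6, 0.0, 1.0]
opening: 1.003
finger_force: 0.0
```

```bash
python3 g.py .606 -.176 .128 96.9
```

```text
1.35 [ 0.5817 -0.2025  0.2585] tilt/x: [ 0. -0. -1.] shift [ 23.5  27.2 130.5]
turn [-0.   0.  -0.3] q [ 0.57  0.7  -0.57  1.56  0.42  1.01 -0.01] F [0.6 0.  1. ] open 1.003 ff 0.0
```

Request:
{"method": "move_arm", "body": {
  "motion": [
    [23.5,27,40,0,0,0,0],
    [23.5,27,80,0,0,0,0],
    [23.5,27,110,0,0,0,0],
    [23.5,27,125,0,0,0,0],
    [23.5,27,130,0,0,0,0]
  ]
}}

```text
clock: 1.98
tool_pos: [0.6043, -0.1772, 0.1285]
eef_rot: [0.665, 0.747, -0.0, -0.0]
contact_force: [-0.2, 0.2, 0.9]
opening: 0.996
finger_force: 0.0
```

Request:
{"method": "move_arm", "body": {
  "motion": [
    [0,0,0,0,0,0,1],
    [0,0,0,0,0,0,1],
    [0,0,0,0,0,0,1],
    [0,0,0,0,0,0,1],
    [0,0,0,0,0,0,1]
  ],
  "newtons": 40
}}

```text
clock: 2.6
tool_pos: [0.6054, -0.1772, 0.1297]
eef_rot: [0.665, 0.747, 0.0, 0.001]
contact_force: [1.3, -0.1, 3.0]
opening: 0.566
finger_force: 40.0
```

```bash
python3 g.py .43 -.02 .2 96.9
```

```text
2.6 [ 0.6054 -0.1772  0.1297] tilt/x: [ 0.002 -0.    -1.   ] shift [ 176.3 -156.   -70.7]
turn [ 0.1  0.  -0.3] q [ 0.47  0.87 -0.49  1.63  0.54  0.78 -0.14] F [ 1.3 -0.1  3. ] open 0.566 ff 40.0
```

Request:
{"method": "move_arm", "body": {
  "motion": [
    [0,0,-8,0,0,0,1],
    [0,0,-25,0,0,0,1],
    [0,0,-45,0,0,0,1],
    [10,-10,-65,0,0,0,1],
    [30,-27,-75,0,0,0,1]
  ]
}}

```text
clock: 3.22
tool_pos: [0.5748, -0.151, 0.2059]
eef_rot: [0.666, 0.746, 0.001, 0.001]
contact_force: [-0.5, 0.8, -5.3]
opening: 0.564
finger_force: 40.0
```

Request:
{"method": "move_arm", "body": {
  "motion": [
    [28,-25,0,0,0,0,1],
    [58,-52,0,0,0,0,1],
    [90,-80,0,0,0,0,1],
    [120,-107,0,0,0,0,1],
    [140,-125,0,0,0,0,1]
  ]
}}

```text
clock: 3.85
tool_pos: [0.4326, -0.0245, 0.205]
eef_rot: [0.665, 0.747, -0.0, 0.0]
contact_force: [0.7, -0.2, -4.7]
opening: 0.562
finger_force: 40.0
```

```bash
python3 g.py .43 -.02 .0062 96.9
```

```text
3.85 [ 0.4326 -0.0245  0.205 ] tilt/x: [ 0. -0. -1.] shift [  4.9  -2.  198.8]
turn [ 0.   0.  -0.2] q [ 0.29  0.54 -0.51  2.15  0.49  0.57 -0.47] F [ 0.7 -0.2 -4.7] open 0.562 ff 40.0
```

Request:
{"method": "move_arm", "body": {
  "motion": [
    [0,0,40,0,0,0,1],
    [0,0,85,0,0,0,1],
    [0,0,130,0,0,0,1],
    [0,0,165,0,0,0,1],
    [0,0,184,0,0,0,1]
  ]
}}

```text
clock: 4.47
tool_pos: [0.4298, -0.027, 0.0323]
eef_rot: [0.664, 0.748, -0.009, -0.005]
contact_force: [-1.4, -0.0, -4.7]
opening: 0.563
finger_force: 40.0
```

Request:
{"method": "move_arm", "body": {
  "motion": [
    [0,0,4,0,0,0,1],
    [0,0,8,0,0,0,1],
    [0,0,11,0,0,0,1],
    [0,0,13,0,0,0,1],
    [0,0,13,0,0,0,1]
  ]
}}

```text
clock: 5.1
tool_pos: [0.4294, -0.0275, 0.0206]
eef_rot: [0.665, 0.747, -0.008, -0.005]
contact_force: [-0.3, -0.4, -4.5]
opening: 0.563
finger_force: 40.0
```

```bash
python3 g.py .43 -.02 .0062 96.9
```

```text
5.1 [ 0.4294 -0.0275  0.0206] tilt/x: [-0.019 -0.005 -1.   ] shift [ 7.4  1.7 14.3]
turn [-1.1  0.1 -0.2] q [ 0.05  0.91 -0.16  2.26  1.6   0.13 -1.53] F [-0.3 -0.4 -4.5] open 0.563 ff 40.0
```

Close to the inner reach limit here (q6 is low), so I'll shift outward to x≈0.465 before lowering.

Request:
{"method": "move_arm", "body": {
  "motion": [
    [0,9,-4,0,0,0,1],
    [0,18,-4,0,0,0,1],
    [0,27,-4,0,0,0,1],
    [0,35,-4,0,0,0,1],
    [0,35,-4,0,0,0,1]
  ]
}}

```text
clock: 5.72
tool_pos: [0.4643, -0.0234, 0.0238]
eef_rot: [0.665, 0.747, -0.008, -0.005]
contact_force: [-0.8, -0.1, -4.3]
opening: 0.565
finger_force: 40.0
```

```bash
python3 g.py .465 -.02 .0062 96.9
```

```text
5.72 [ 0.4643 -0.0234  0.0238] tilt/x: [-0.019 -0.005 -1.   ] shift [ 3.3  1.5 17.6]
turn [-1.1  0.1 -0.3] q [ 0.14  0.92 -0.31  2.15  1.15  0.27 -1.07] F [-0.8 -0.1 -4.3] open 0.565 ff 40.0
```

Request:
{"method": "move_arm", "body": {
  "motion": [
    [0,0,4,-0.6,0,0,1],
    [0,0,8,-1.1,0,0,1],
    [0,0,12,-1.1,0,0,1],
    [0,0,15,-1.1,0,0,1],
    [0,0,17,-1.1,0,0,1]
  ]
}}

```text
clock: 6.35
tool_pos: [0.463, -0.0234, 0.0065]
eef_rot: [0.665, 0.747, -0.001, 0.0]
contact_force: [-0.1, 0.3, -5.0]
opening: 0.564
finger_force: 40.0
```

```bash
python3 g.py .465 -.02 .0062 96.9
```

```text
6.35 [ 0.463  -0.0234  0.0065] tilt/x: [-0.001 -0.003 -1.   ] shift [3.2 2.3 0.2]
turn [-0.1  0.2 -0.2] q [ 0.03  0.94 -0.14  2.18  1.34  0.12 -1.27] F [-0.1  0.3 -5. ] open 0.564 ff 40.0
```

Request:
{"method": "move_arm", "body": {
  "motion": [
    [0,0,1,0,0,0,1],
    [0,0,2,0,0,0,1],
    [0,0,2,0,0,0,1]
  ]
}}

```text
clock: 6.72
tool_pos: [0.463, -0.0235, 0.0056]
eef_rot: [0.665, 0.747, -0.001, 0.001]
contact_force: [-3.0, -0.8, 7.2]
opening: 0.565
finger_force: 40.0
```

```bash
python3 g.py .465 -.02 .0062 96.9
```

```text
6.72 [ 0.463  -0.0235  0.0056] tilt/x: [-0.    -0.003 -1.   ] shift [ 3.3  2.4 -0.6]
turn [-0.   0.2 -0.2] q [ 0.03  0.94 -0.13  2.18  1.37  0.11 -1.3 ] F [-3.  -0.8  7.2] open 0.565 ff 40.0
```

Request:
{"method": "move_arm", "body": {
  "motion": [
    [0,0,0,0,0,0,0.8],
    [0,0,0,0,0,0,0.4],
    [0,0,0,0,0,0,0.1],
    [0,0,-10,0,0,0,0.1],
    [0,0,-40,0,0,0,0.1]
  ]
}}

```text
clock: 7.35
tool_pos: [0.4625, -0.0233, 0.0442]
eef_rot: [0.664, 0.748, -0.003, -0.0]
contact_force: [0.6, 0.3, -0.1]
opening: 0.898
finger_force: 0.0
```

Request:
{"method": "move_arm", "body": {
  "motion": [
    [0,0,-60,0,0,0,0.2],
    [0,0,-115,0,0,0,0.3],
    [0,0,-160,0,0,10,0.4],
    [-10,10,-200,0,0,20,0.5],
    [-30,30,-225,0,0,30,0.54]
  ]
}}

```text
clock: 7.98
tool_pos: [0.4968, -0.0488, 0.2719]
eef_rot: [0.837, 0.548, -0.001, 0.001]
contact_force: [1.3, -0.2, -1.4]
opening: 0.463
finger_force: 0.0
```

```bash
python3 g.py .604 -.176 .20 -5; python3 - <<'E'
from h import *
s=eyes.snapshot("scene"); cv2.imwrite("pics/scene1.png",s["frame"][:,:,::-1])
E
```

```text
7.97 [ 0.4968 -0.0488  0.2719] tilt/x: [ 0.001 -0.003 -1.   ] shift [-73.6 149.   72.3]
turn [ 0.2  0.1 71.5] q [ 0.43  0.54 -0.67  1.88  0.44  0.87 -0.87] F [ 1.3 -0.2 -1.4] open 0.463 ff 0.0
```

View pics/scene1.png

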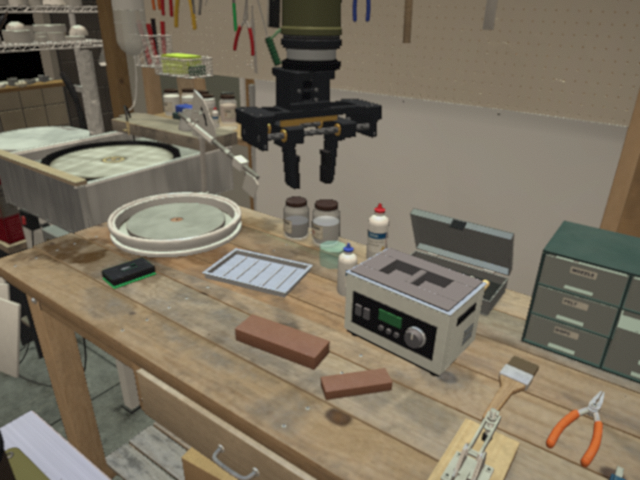

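The scene shows the stone flat on the bench at (282,341) and the lid uncovered, with its well and rib near (418,268). I'll measure the well from the depth map.

```bash
python3 - <<'E'
from h import *
for n in("scene","top"):
    s=eyes.snapshot(n); W=cloud(s); f=s["frame"]; np.save(n+"1.npy",W)
    d=W[:,:,:2]-[.604,-.1765]; a=np.radians(-5); lx=d[:,:,0]*np.cos(a)+d[:,:,1]*np.sin(a); ly=-d[:,:,0]*np.sin(a)+d[:,:,1]*np.cos(a); z=W[:,:,2]
    top=(abs(lx)<.062)&(abs(ly)<.095)&(z>.1)&(z<.132)
    b=top&(z>.116)
    print(n,"n",b.sum(),cv2.minAreaRect((W[b][:,:2]*1000).astype(np.float32)))
    w=(abs(lx)<.045)&(abs(ly)<.075)&(z>.09)&(z<.112)
    print("well",w.sum(),lx[w].min()*1e3 if w.any() else 0,lx[w].max()*1e3,"z",np.median(z[w]), "ly neg",np.percentile(ly[w&(ly<0)],[1,99])*1e3,"pos",np.percentile(ly[w&(ly>0)],[1,99])*1e3)
    rb=(abs(lx)<.02)&(abs(ly)<.004);print("rib z",np.nanmedian(z[rb]),rb.sum())
    if n=="top": cv2.imwrite("pics/crop2.png",cv2.resize(f[190:300,355:495,::-1],None,fx=5,fy=5,interpolation=cv2.INTER_CUBIC))
E
```

```text
scene n 4057 ((603.7081909179688, -177.01434326171875), (185.06141662597656, 123.62145233154297), 85.20858764648438)
well 525 -5.429548967224675 32.553447962987484 z 0.10496721707488064 ly neg [-40.279754    -5.56616114] pos [18.0268919  52.48349142]
rib z 0.12322553244303887 65
top n 4654 ((604.5220947265625, -177.0553436279297), (184.1112823486328, 121.45716857910156), 84.94056701660156)
well 1391 -26.0478754498471 27.66550634958694 z 0.10395303615125176 ly neg [-54.05762925 -10.6748892 ] pos [ 4.53518024 48.24397798]
rib z 0.12278712952682357 112
```

View pics/crop2.png

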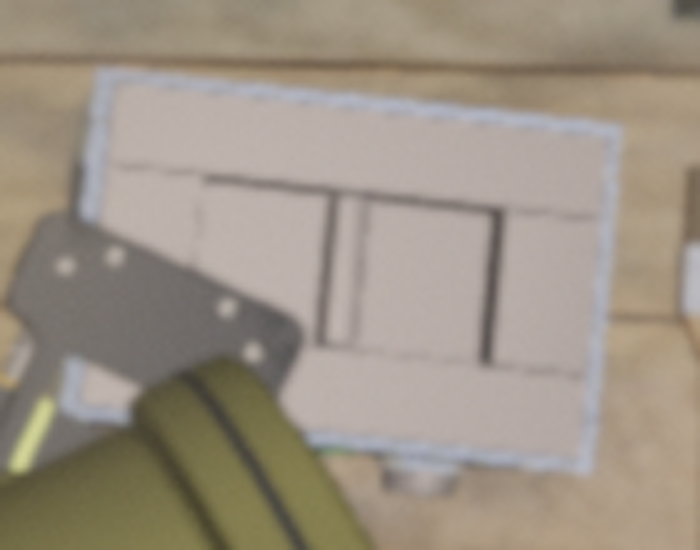

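The crop shows the rib centred near full-frame pixel (423,244). Well floor is at z≈0.104 and rib top at 0.123, as expected, so the rib sits at about (0.605,-0.1775) with yaw -5°.

Request:
{"method": "move_arm", "body": {
  "motion": [
    [-11,22,0,0,0,10.3,0.54],
    [-22,44,0,0,0,20.6,0.54],
    [-33,66,0,0,0,31,0.54],
    [-44,88,10,0,0,41.3,0.54],
    [-55,110,20,0,0,51.5,0.54]
  ]
}}

```text
clock: 8.75
tool_pos: [0.5745, -0.1425, 0.2476]
eef_rot: [0.991, 0.131, -0.003, 0.001]
contact_force: [0.2, 0.2, -0.9]
opening: 0.459
finger_force: 0.0
```

```bash
python3 g.py .605 -.1775 .2 -5
```

```text
8.75 [ 0.5745 -0.1425  0.2476] tilt/x: [-0.005 -0.002 -1.   ] shift [20.6 41.7 47.5]
turn [ 0.1  0.3 20.1] q [ 0.38  0.65 -0.38  1.65  0.3   0.9  -1.42] F [ 0.2  0.2 -0.9] open 0.459 ff 0.0
```

Request:
{"method": "move_arm", "body": {
  "motion": [
    [8,16,8,0,0,10,0.54],
    [16,32,16,0,0,20.1,0.54],
    [20.6,41.7,24,0.1,0.3,20.1,0.54],
    [20.6,41.7,45,0.1,0.3,20.1,0.54],
    [20.6,41.7,45,0.1,0.3,20.1,0.54]
  ]
}}

```text
clock: 9.38
tool_pos: [0.6044, -0.1771, 0.2024]
eef_rot: [0.999, -0.041, -0.001, -0.001]
contact_force: [-0.2, 0.2, -0.1]
opening: 0.462
finger_force: 0.0
```

```bash
python3 g.py .605 -.1775 .1075 -5
```

```text
9.38 [ 0.6044 -0.1771  0.2024] tilt/x: [-0.002  0.001 -1.   ] shift [ 0.9  0.5 94.9]
turn [-0.1  0.1  0.4] q [ 0.36  0.74 -0.27  1.58  0.24  0.85 -1.65] F [-0.2  0.2 -0.1] open 0.462 ff 0.0
```

Request:
{"method": "move_arm", "body": {
  "motion": [
    [0.5,0.5,30,0,0,0,0.54],
    [0.5,0.5,60,0,0,0,0.54],
    [0.5,0.5,80,0,0,0,0.54],
    [0.5,0.5,90,0,0,0,0.54],
    [0.5,0.5,94.5,0,0,0,0.54]
  ]
}}

```text
clock: 10.0
tool_pos: [0.6075, -0.1784, 0.1104]
eef_rot: [0.999, -0.042, 0.002, 0.0]
contact_force: [0.9, 0.2, -0.6]
opening: 0.458
finger_force: 0.0
```

Request:
{"method": "move_arm", "body": {
  "motion": [
    [0,0,0,0,0,0,0.7],
    [0,0,0,0,0,0,1],
    [0,0,0,0,0,0,1],
    [0,0,0,0,0,0,1],
    [0,0,0,0,0,0,1]
  ],
  "newtons": 40
}}

```text
clock: 10.62
tool_pos: [0.6079, -0.1784, 0.111]
eef_rot: [0.999, -0.043, 0.002, 0.0]
contact_force: [-1.0, 0.9, 4.6]
opening: 0.132
finger_force: 40.0
```

```bash
python3 g.py .472 .187 .1075 13
```

```text
10.62 [ 0.6079 -0.1784  0.111 ] tilt/x: [ 0.005 -0.    -1.   ] shift [-166.6 -352.5    2.7]
turn [  0.   -0.3 -17.9] q [ 0.34  0.86 -0.23  1.64  0.29  0.66 -1.7 ] F [-1.   0.9  4.6] open 0.132 ff 40.0
```

Request:
{"method": "move_arm", "body": {
  "motion": [
    [0,0,-5,0,0,0,1],
    [0,0,-15,0,0,0,1],
    [0,0,-32,0,0,0,1],
    [0,0,-55,0,0,0,1],
    [0,0,-80,0,0,0,1]
  ]
}}

```text
clock: 11.25
tool_pos: [0.6071, -0.1788, 0.192]
eef_rot: [0.999, -0.043, 0.002, 0.0]
contact_force: [-0.4, -0.2, -2.8]
opening: 0.13
finger_force: 40.0
```

Request:
{"method": "move_arm", "body": {
  "motion": [
    [-12,-20,0,0,0,-2,1],
    [-30,-50,0,0,0,-5,1],
    [-53,-88,0,0,0,-9,1],
    [-76,-128,0,0,0,-13,1],
    [-95,-160,0,0,0,-18,1]
  ]
}}

```text
clock: 11.88
tool_pos: [0.5257, -0.0094, 0.1912]
eef_rot: [0.993, 0.116, 0.003, 0.001]
contact_force: [0.6, -0.0, -1.9]
opening: 0.133
finger_force: 40.0
```

```bash
python3 g.py .472 .187 .08 13
```

```text
11.88 [ 0.5257 -0.0094  0.1912] tilt/x: [ 0.005 -0.    -1.   ] shift [  -7.6 -203.7  110.8]
turn [ 0.1 -0.3  0.3] q [ 0.13  0.64 -0.32  1.91  0.33  0.63 -1.74] F [ 0.6 -0.  -1.9] open 0.133 ff 40.0
```

Request:
{"method": "move_arm", "body": {
  "motion": [
    [-2,-40,0,0,0,0,1],
    [-4,-85,0,0,0,0,1],
    [-6,-130,5,0,0,0,1],
    [-7,-172,20,0,0,0,1],
    [-7,-203,40,0,0,0,1]
  ]
}}

```text
clock: 12.5
tool_pos: [0.4739, 0.1876, 0.1508]
eef_rot: [0.993, 0.115, 0.003, -0.0]
contact_force: [0.8, 0.1, -3.3]
opening: 0.131
finger_force: 40.0
```

```bash
python3 g.py .472 .187 .013 13
```

```text
12.5 [0.4739 0.1876 0.1508] tilt/x: [ 0.007  0.001 -1.   ] shift [-3.000e+00  1.000e-01  1.377e+02]
turn [ 0.  -0.4  0.2] q [-0.32  0.68 -0.24  2.    0.32  0.49 -2.14] F [ 0.8  0.1 -3.3] open 0.131 ff 40.0
```

Request:
{"method": "move_arm", "body": {
  "motion": [
    [0,0,20,0,0,0,1],
    [0,0,45,0,0,0,1],
    [0,0,70,0,0,0,1],
    [0,0,88,0,0,0,1],
    [0,0,98,0,0,0,1]
  ]
}}

```text
clock: 13.12
tool_pos: [0.4745, 0.1852, 0.0516]
eef_rot: [0.993, 0.114, 0.002, 0.001]
contact_force: [-0.4, -0.2, -2.4]
opening: 0.127
finger_force: 40.0
```

```bash
python3 g.py .472 .187 .013 13
```

```text
13.12 [0.4745 0.1852 0.0516] tilt/x: [ 0.005 -0.    -1.   ] shift [-2.2 -2.4 38.6]
turn [ 0.1 -0.3  0.1] q [-0.39  0.86 -0.12  2.05  0.4   0.25 -2.2 ] F [-0.4 -0.2 -2.4] open 0.127 ff 40.0
```

Request:
{"method": "move_arm", "body": {
  "motion": [
    [3,0,8,0,0,0,1],
    [6,0,17,0,0,0,1],
    [8,0,25,0,0,0,1],
    [8,0,32,0,0,0,1],
    [8,0,35,0,0,0,1]
  ]
}}

```text
clock: 13.75
tool_pos: [0.4815, 0.1866, 0.0162]
eef_rot: [0.993, 0.114, 0.002, 0.001]
contact_force: [-0.3, -0.3, -1.1]
opening: 0.13
finger_force: 40.0
```

```bash
python3 g.py .472 .187 .010 13
```

```text
13.75 [0.4815 0.1866 0.0162] tilt/x: [ 0.003 -0.001 -1.   ] shift [-9.2 -2.6  6.1]
turn [ 0.1 -0.2  0.1] q [-0.4   0.93 -0.09  2.03  0.41  0.2  -2.2 ] F [-0.3 -0.3 -1.1] open 0.13 ff 40.0
```

Request:
{"method": "move_arm", "body": {
  "motion": [
    [0,0,2,0,0,0,1],
    [0,0,4,0,0,0,1],
    [0,0,5.5,0,0,0,1],
    [0,0,6.5,0,0,0,1],
    [0,0,7,0,0,0,1]
  ]
}}

```text
clock: 14.38
tool_pos: [0.4819, 0.1867, 0.0099]
eef_rot: [0.993, 0.114, 0.002, 0.001]
contact_force: [-1.5, -0.3, 5.2]
opening: 0.132
finger_force: 40.0
```

```bash
python3 g.py .472 .187 .010 13
```

```text
14.38 [0.4819 0.1867 0.0099] tilt/x: [ 0.004 -0.001 -1.   ] shift [-9.5 -2.5 -0.1]
turn [ 0.1 -0.2  0.1] q [-0.41  0.95 -0.09  2.03  0.41  0.18 -2.21] F [-1.5 -0.3  5.2] open 0.132 ff 40.0
```

Request:
{"method": "move_arm", "body": {
  "motion": [
    [0,0,0,0,0,0,0.8],
    [0,0,0,0,0,0,0.6],
    [0,0,0,0,0,0,0.6],
    [0,0,-12,0,0,0,0.6],
    [0,0,-40,0,0,0,0.6]
  ]
}}

```text
clock: 15.0
tool_pos: [0.481, 0.1865, 0.0499]
eef_rot: [0.993, 0.114, 0.001, 0.001]
contact_force: [-0.4, 0.2, 0.3]
opening: 0.398
finger_force: 0.0
```

Request:
{"method": "move_arm", "body": {
  "motion": [
    [0,0,-55,0,0,0,0.6],
    [0,0,-110,0,0,0,0.6],
    [0,0,-165,0,0,0,0.6],
    [0,0,-200,0,0,0,0.6]
  ]
}}

```text
clock: 15.5
tool_pos: [0.4813, 0.187, 0.2532]
eef_rot: [0.993, 0.114, 0.004, 0.0]
contact_force: [0.5, 0.3, 0.1]
opening: 0.403
finger_force: 0.0
```

```bash
python3 g.py .605 -.1775 .2 -5; python3 - <<'E'
from h import *
s=eyes.snapshot("top"); W=cloud(s); np.save("top2.npy",W); cv2.imwrite("pics/top2.png",s["frame"][:,:,::-1])
cv2.imwrite("pics/crop3.png",cv2.resize(s["frame"][190:300,355:495,::-1],None,fx=5,fy=5,interpolation=cv2.INTER_CUBIC))
s=eyes.snapshot("scene"); W=cloud(s); np.save("scene2.npy",W); cv2.imwrite("pics/scene2.png",s["frame"][:,:,::-1])
E
```

```text
15.5 [0.4813 0.187  0.2532] tilt/x: [ 0.007  0.001 -1.   ] shift [ 37.6 383.   53.8]
turn [-0.  -0.4 18.1] q [-0.25  0.54 -0.34  1.87  0.25  0.76 -2.06] F [0.5 0.3 0.1] open 0.403 ff 0.0
```

View pics/top2.png

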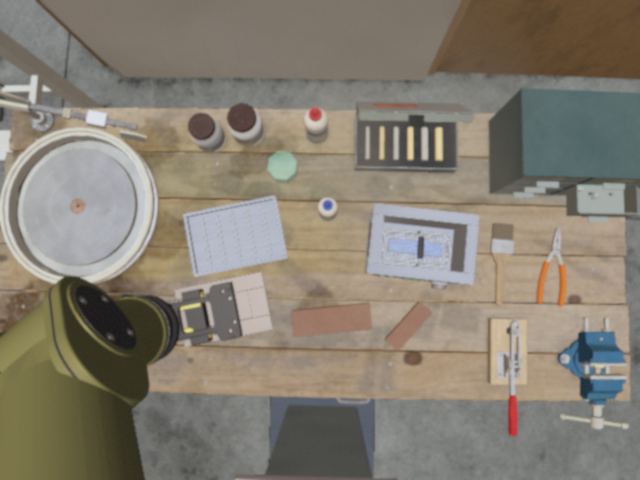

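View pics/crop3.png

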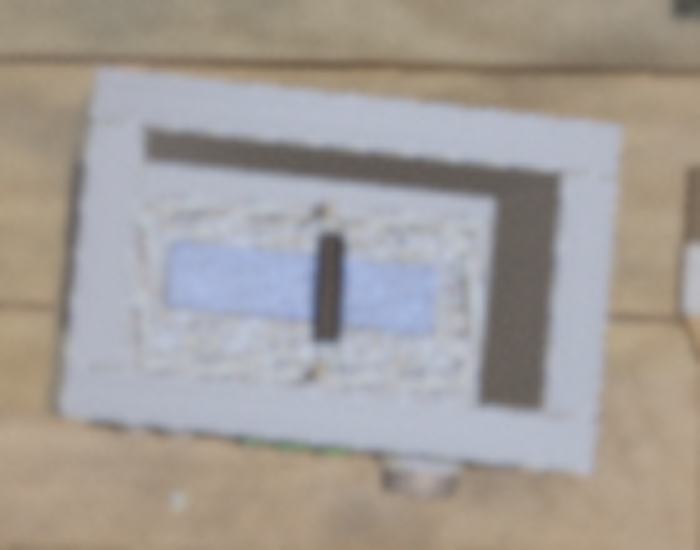

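Top view: the lid stands right way up at about (225,308) and the stone lies flat at (331,320). The open tank shows the basket with the blue bar in it. The black grip sleeve runs from about (421,237) to (420,258), centred near (420.6,247).

```bash
python3 - <<'E'
from h import *
s=eyes.snapshot("top"); K=np.array(s["intrinsics"],float); d=np.array(s["dist"]); T=np.array(s["world_to_cam"]); W=cloud(s)
def atz(uv,z):
    p=cv2.undistortPoints(np.array(uv,float).reshape(-1,1,2),K,d).reshape(-1,2); D=np.c_[p,np.ones(len(p))]@T[:3,:3]; C=-T[:3,:3].T@T[:3,3]
    return C+D*((z-C[2])/D[:,2])[:,None]
c=lambda x,y:(355+x/5-.4,190+y/5-.4)
print("hand: ctr,ends",(atz([c(328,286),c(330,234),c(325,340)],.096)*1000).round(1))
f=s["frame"].astype(int)
m=np.zeros((480,640),bool); m[234:262,414:428]=True; k=m&(f.sum(2)<230)
v,u=np.nonzero(k); P=atz(np.c_[u,v],.096)*1000; print("mask",k.sum(),cv2.minAreaRect(P[:,:2].astype(np.float32)),"z",np.nanmedian(W[k][:,2]),np.nanmax(W[k][:,2]))
m[:]=0; m[232:265,380:452]=True; k=m&(f[:,:,2]-f[:,:,0]>45); v,u=np.nonzero(k);P=atz(np.c_[u,v],.048)*1000
print("bar",k.sum(),cv2.minAreaRect(P[:,:2].astype(np.float32)),np.nanmedian(W[k][:,2]))
for nm,(a,b,cc,dd),zl in [("lid",(150,265,280,360),(.012,.035)),("stone",(285,295,375,340),(.012,.035)),("tray",(170,185,300,275),(.007,.02))]:
    m[:]=0; m[b:dd,a:cc]=True; z=W[:,:,2]; k=m&(z>zl[0])&(z<zl[1]); P=W[k]*1000; print(nm,k.sum(),cv2.minAreaRect(P[:,:2].astype(np.float32)),np.median(P[:,2]))
E
python3 g.py .605 -.1775 .2 -5
```

```text
hand: ctr,ends [[ 600.3 -176.6   96. ]
 [ 618.7 -177.2   96. ]
 [ 581.2 -175.6   96. ]]
mask 3 ((612.3831176757812, -179.69586181640625), (3.542092800140381, 4.7082077799132094e-05), 0.27249178290367126) z 0.09749245503256433 0.09764386503936108
bar 428 ((602.9464111328125, -176.5273895263672), (92.98554992675781, 21.70578384399414), 84.64379119873047) 0.04777057562952461
lid 2043 ((497.3729248046875, 187.964599609375), (151.42971801757812, 171.96566772460938), 12.60157299041748) 22.115175401684837
stone 2105 ((463.04058837890625, -22.62871551513672), (50.57329177856445, 148.7472381591797), 7.280313968658447) 24.45279886210098
tray 1168 ((612.1093139648438, 167.07835388183594), (143.83633422851562, 187.9375), 12.52988338470459) 13.18791872678608
15.65 [0.4817 0.1871 0.252 ] tilt/x: [ 0.008  0.001 -1.   ] shift [ 37.2 383.   52.6]
turn [-0.  -0.5 18.1] q [-0.25  0.54 -0.33  1.88  0.25  0.76 -2.06] F [-1.4  0.4 -1.6] open 0.398 ff 0.0
```

Request:
{"method": "move_arm", "body": {
  "motion": [
    [4,45,0,0,0,2,0.6],
    [9,105,0,0,0,5,0.6],
    [14,165,0,0,0,9,0.6],
    [19,225,0,0,0,13,0.6],
    [24,285,0,0,0,17,0.6]
  ]
}}

```text
clock: 16.27
tool_pos: [0.5681, -0.0872, 0.2489]
eef_rot: [0.999, -0.035, 0.001, 0.0]
contact_force: [1.0, 0.7, -0.1]
opening: 0.398
finger_force: 0.0
```

```bash
python3 g.py .601 -.1768 .16 -4
```

```text
16.27 [ 0.5681 -0.0872  0.2489] tilt/x: [ 0.001 -0.001 -1.   ] shift [39.  87.1 89. ]
turn [ 0.  -0.1 -0. ] q [ 0.23  0.61 -0.27  1.71  0.2   0.85 -1.77] F [ 1.   0.7 -0.1] open 0.398 ff 0.0
```

Request:
{"method": "move_arm", "body": {
  "motion": [
    [18,40,15,0,0,0,0.6],
    [34,75,40,0,0,0,0.6],
    [39,87,65,0,0,0,0.6],
    [39,87,80,0,0,0,0.6],
    [39,87,80,0,0,0,0.6]
  ]
}}

```text
clock: 16.9
tool_pos: [0.6007, -0.1732, 0.1687]
eef_rot: [0.999, -0.033, -0.0, -0.0]
contact_force: [1.1, 0.0, 0.2]
opening: 0.403
finger_force: 0.0
```

```bash
python3 g.py .601 -.1768 .072 -4; python3 - <<'E'
from h import *
s=eyes.snapshot("scene");cv2.imwrite("pics/scene3.png",cv2.resize(s["frame"][150:390,220:520,::-1],None,fx=2.4,fy=2.4,interpolation=cv2.INTER_CUBIC))
E
```

```text
16.9 [ 0.6007 -0.1732  0.1687] tilt/x: [-0.     0.001 -1.   ] shift [ 0.6  3.7 96.7]
turn [-0.1  0.   0.2] q [ 0.34  0.78 -0.25  1.63  0.25  0.77 -1.65] F [1.1 0.  0.2] open 0.403 ff 0.0
```

View pics/scene3.png

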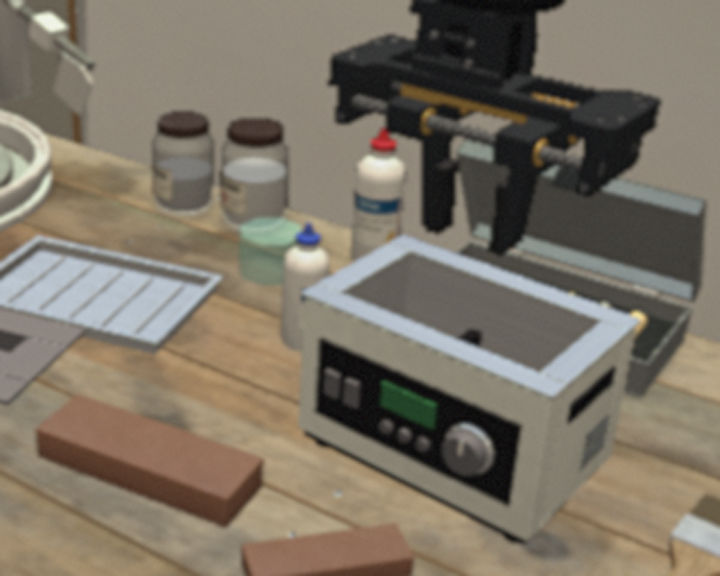

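Fingers hang clear over the tank, with the black grip below them at crop (468,337). Next I descend and pinch it.

Request:
{"method": "move_arm", "body": {
  "motion": [
    [0,3.5,20,0,0,0,0.6],
    [0,3.5,45,0,0,0,0.6],
    [0,3.5,70,0,0,0,0.6],
    [0,3.5,87,0,0,0,0.6],
    [0,3.5,95,0,0,0,0.6]
  ]
}}

```text
clock: 17.58
tool_pos: [0.6025, -0.1777, 0.0752]
eef_rot: [0.999, -0.034, 0.002, 0.0]
contact_force: [-0.1, -0.1, -0.1]
opening: 0.4
finger_force: 0.0
```

Request:
{"method": "move_arm", "body": {
  "motion": [
    [0,0,0,0,0,0,0.75],
    [0,0,0,0,0,0,1],
    [0,0,0,0,0,0,1],
    [0,0,0,0,0,0,1],
    [0,0,0,0,0,0,1]
  ],
  "newtons": 30
}}

```text
clock: 18.2
tool_pos: [0.6031, -0.1781, 0.0762]
eef_rot: [0.999, -0.034, 0.003, 0.0]
contact_force: [-0.6, 1.4, 5.8]
opening: 0.117
finger_force: 30.0
```

```bash
python3 g.py .62 .169 .2 13
```

```text
18.2 [ 0.6031 -0.1781  0.0762] tilt/x: [ 0.006 -0.001 -1.   ] shift [  -6.  -347.5 -123.9]
turn [  0.1  -0.3 -16.9] q [ 0.33  0.91 -0.2   1.67  0.29  0.58 -1.69] F [-0.6  1.4  5.8] open 0.117 ff 30.0
```

Request:
{"method": "move_arm", "body": {
  "motion": [
    [0,0,-4,0,0,0,1],
    [0,0,-12,0,0,0,1],
    [0,0,-25,0,0,0,1],
    [0,0,-40,0,0,0,1],
    [0,0,-55,0,0,0,1]
  ]
}}

```text
clock: 18.82
tool_pos: [0.6022, -0.1784, 0.1318]
eef_rot: [0.999, -0.034, 0.002, 0.0]
contact_force: [0.1, 0.6, -2.7]
opening: 0.107
finger_force: 30.0
```

Request:
{"method": "move_arm", "body": {
  "motion": [
    [0,0,-15,0,0,0,1],
    [0,0,-32,0,0,0,1],
    [0,0,-50,0,0,0,1],
    [0,0,-66,0,0,0,1],
    [0,0,-76,0,0,0,1]
  ]
}}

```text
clock: 19.45
tool_pos: [0.6022, -0.1783, 0.2077]
eef_rot: [0.999, -0.034, 0.003, 0.0]
contact_force: [-0.1, 1.1, -2.9]
opening: 0.108
finger_force: 30.0
```

```bash
python3 g.py .62 .169 .2 13; python3 - <<'E'
from h import *
s=eyes.snapshot("scene");cv2.imwrite("pics/scene4.png",cv2.resize(s["frame"][120:360,280:580,::-1],None,fx=2,fy=2,interpolation=cv2.INTER_CUBIC))
E
```

```text
19.45 [ 0.6022 -0.1783  0.2077] tilt/x: [ 0.005 -0.001 -1.   ] shift [  -5.9 -347.7    7.5]
turn [  0.1  -0.3 -16.9] q [ 0.36  0.73 -0.26  1.59  0.23  0.84 -1.63] F [-0.1  1.1 -2.9] open 0.108 ff 30.0
```

View pics/scene4.png

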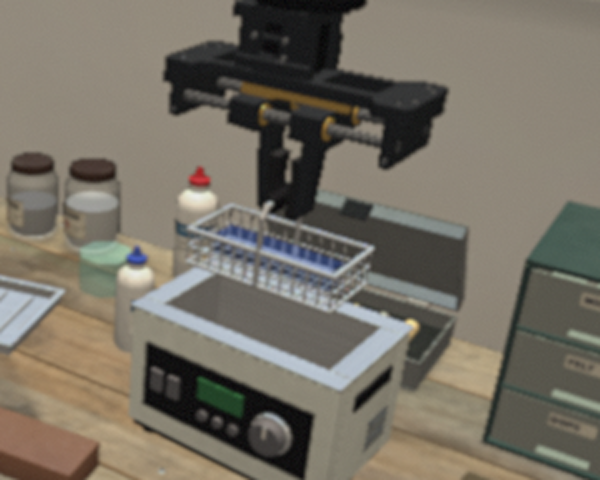

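The basket hangs level above the tank at crop (280,255), with the blue bar inside. Carrying it smoothly to the tray.

Request:
{"method": "move_arm", "body": {
  "motion": [
    [-2,-8,-3,0,0,-1,1],
    [-6,-24,-8,0,0,-2,1],
    [-12,-48,-10,0,0,-4,1],
    [-18,-76,-10,0,0,-6,1],
    [-24,-104,-10,0,0,-8,1]
  ]
}}

```text
clock: 20.12
tool_pos: [0.5841, -0.0696, 0.2162]
eef_rot: [0.999, 0.038, 0.002, -0.0]
contact_force: [1.2, 0.2, -3.3]
opening: 0.109
finger_force: 30.0
```

Request:
{"method": "move_arm", "body": {
  "motion": [
    [-4,-28,0,0,0,-2,1],
    [-4,-58,0,0,0,-4,1],
    [-2,-88,0,0,0,-6,1],
    [0,-116,0,0,0,-8,1],
    [4,-140,0,0,0,-9,1]
  ]
}}

```text
clock: 20.75
tool_pos: [0.5775, 0.0706, 0.2161]
eef_rot: [0.993, 0.117, 0.001, -0.0]
contact_force: [0.6, 0.1, -2.7]
opening: 0.108
finger_force: 30.0
```

```bash
python3 g.py .62 .169 .1 13
```

```text
20.75 [0.5775 0.0706 0.2161] tilt/x: [ 0.003  0.    -1.   ] shift [ 63.8 -85.8 116.3]
turn [ 0.  -0.2  0.4] q [-0.01  0.67 -0.32  1.72  0.28  0.79 -1.8 ] F [ 0.6  0.1 -2.7] open 0.108 ff 30.0
```

Request:
{"method": "move_arm", "body": {
  "motion": [
    [13,-18,4,0,0,0,1],
    [29,-40,15,0,0,0,1],
    [46,-62,32,0,0,0,1],
    [59,-80,52,0,0,0,1],
    [64,-86,72,0,0,0,1]
  ]
}}

```text
clock: 21.38
tool_pos: [0.622, 0.1682, 0.1431]
eef_rot: [0.993, 0.115, 0.002, -0.0]
contact_force: [0.2, 0.7, -3.7]
opening: 0.107
finger_force: 30.0
```

Request:
{"method": "move_arm", "body": {
  "motion": [
    [0,0,20,0,0,0,1],
    [0,0,40,0,0,0,1],
    [0,0,56,0,0,0,1],
    [0,0,68,0,0,0,1],
    [0,0,76,0,0,0,1]
  ]
}}

```text
clock: 22.0
tool_pos: [0.6223, 0.1651, 0.0676]
eef_rot: [0.993, 0.114, 0.002, 0.001]
contact_force: [-0.2, -0.0, -3.7]
opening: 0.107
finger_force: 30.0
```

```bash
python3 g.py .62 .169 .058 13; python3 - <<'E'
from h import *
s=eyes.snapshot("scene");cv2.imwrite("pics/scene5.png",cv2.resize(s["frame"][120:360,150:400,::-1],None,fx=2.4,fy=2.4,interpolation=cv2.INTER_CUBIC))
E
```

```text
22.0 [0.6223 0.1651 0.0676] tilt/x: [ 0.004 -0.001 -1.   ] shift [-1.4 -4.4  9.6]
turn [ 0.1 -0.2  0.1] q [-0.2   0.94 -0.24  1.62  0.34  0.62 -1.97] F [-0.2 -0.  -3.7] open 0.107 ff 30.0
```

View pics/scene5.png

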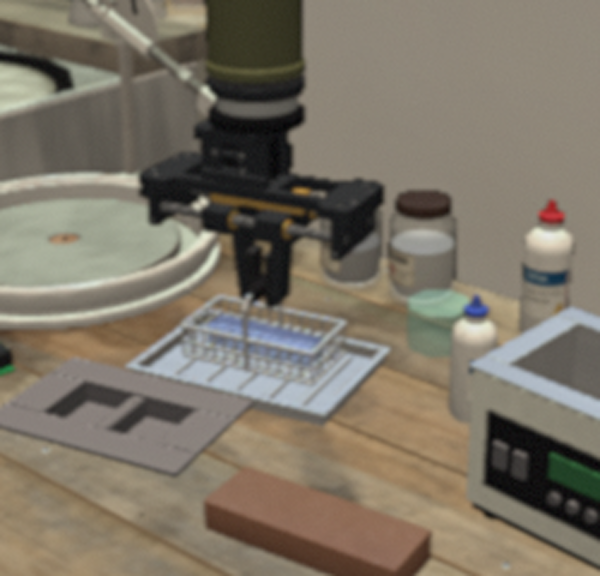

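The basket hovers just over the middle of the tray at crop (262,340), level, with the bar in it. Lowering.

Request:
{"method": "move_arm", "body": {
  "motion": [
    [0,-3,3,0,0,0,1],
    [0,-4,6,0,0,0,1],
    [0,-4,8,0,0,0,1],
    [0,-4,9.5,0,0,0,1],
    [0,-4,10,0,0,0,1]
  ]
}}

```text
clock: 22.68
tool_pos: [0.6218, 0.1691, 0.0585]
eef_rot: [0.993, 0.114, 0.002, 0.001]
contact_force: [0.4, -0.4, -1.3]
opening: 0.112
finger_force: 30.0
```

```bash
python3 g.py .62 .169 .058 13
```

```text
22.68 [0.6218 0.1691 0.0585] tilt/x: [ 0.005 -0.001 -1.   ] shift [-1.8 -0.4  0.5]
turn [ 0.1 -0.2  0.1] q [-0.21  0.95 -0.23  1.62  0.34  0.6  -1.98] F [ 0.4 -0.4 -1.3] open 0.112 ff 30.0
```

Contact is just starting (the load is dropping), so one more millimetre.

Request:
{"method": "move_arm", "body": {
  "motion": [
    [0,0,0.7,0,0,0,1],
    [0,0,1.4,0,0,0,1],
    [0,0,1.4,0,0,0,1]
  ]
}}

```text
clock: 23.05
tool_pos: [0.622, 0.1692, 0.0583]
eef_rot: [0.993, 0.114, 0.003, 0.001]
contact_force: [-1.3, -1.0, 7.0]
opening: 0.109
finger_force: 30.0
```

Request:
{"method": "move_arm", "body": {
  "motion": [
    [0,0,0,0,0,0,0.85],
    [0,0,0,0,0,0,0.7],
    [0,0,0,0,0,0,0.6],
    [0,0,-3,0,0,0,0.6],
    [0,0,-20,0,0,0,0.6]
  ]
}}

```text
clock: 23.68
tool_pos: [0.6205, 0.1689, 0.0765]
eef_rot: [0.993, 0.114, 0.001, 0.001]
contact_force: [-0.3, 0.2, 0.2]
opening: 0.4
finger_force: 0.0
```

Request:
{"method": "move_arm", "body": {
  "motion": [
    [0,0,-40,0,0,0,0.6],
    [0,0,-90,0,0,0,0.6],
    [0,0,-140,0,0,0,0.6],
    [0,0,-160,0,0,0,0.6],
    [0,0,-160,0,0,0,0.6]
  ]
}}

```text
clock: 24.3
tool_pos: [0.6219, 0.1697, 0.2397]
eef_rot: [0.993, 0.114, 0.004, -0.0]
contact_force: [0.9, 0.6, -0.2]
opening: 0.401
finger_force: 0.0
```

```bash
python3 g.py .62 .169 .058 13; python3 - <<'E'
from h import *
s=eyes.snapshot("scene");cv2.imwrite("pics/scene6.png",cv2.resize(s["frame"][160:400,150:400,::-1],None,fx=2.4,fy=2.4,interpolation=cv2.INTER_CUBIC))
W=cloud(s); z=W[:,:,2]; f=s["frame"].astype(int)
m=np.zeros(z.shape,bool); m[230:300,200:310]=1
b=m&(f[:,:,2]-f[:,:,0]>40); print("bar",b.sum(),np.nanmedian(W[b],0).round(4))
k=m&(z>.034)&(z<.055)&(abs(W[:,:,0]-.62)<.1)&(abs(W[:,:,1]-.169)<.12); P=W[k]; print("rim",k.sum(),cv2.minAreaRect((P[:,:2]*1000).astype(np.float32)))
E
```

```text
24.3 [0.6219 0.1697 0.2397] tilt/x: [ 0.009  0.001 -1.   ] shift [-3.500e+00  1.000e-01  1.817e+02]
turn [ 0.1 -0.5  0.1] q [-0.17  0.72 -0.31  1.51  0.25  0.95 -1.9 ] F [ 0.9  0.6 -0.2] open 0.401 ff 0.0
bar 233 [0.6212 0.1636 0.0302]
rim 347 ((618.11669921875, 167.41607666015625), (68.19330596923828, 124.21742248535156), 13.339376449584961)
```

View pics/scene6.png

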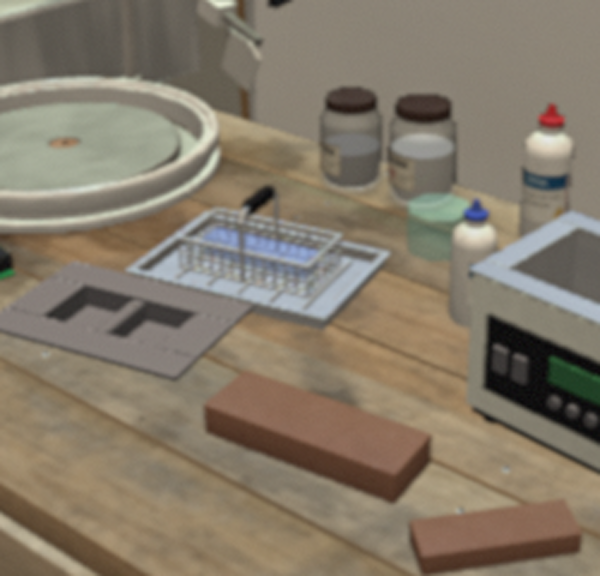

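The basket stands flat in the tray (centre 618,167 mm; bar top at 30 mm as expected), the lid and stone lie flat on the bench, and the gripper is clear.

```bash
python3 -c "from plant import finish_job; print(finish_job())"
```

```text
the job is handed in; nothing more can be done
None
```

I handed the job in at about 24 s of the 72 s allowed, with no verdict returned: the oil stone and the lid (right way up) are flat on the bench, the basket stands level in the drip tray with the glass bar inside, and the drip bottle and glass block look undisturbed.

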